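# Show the foot that was cut short to the inspection camera

## Robot

A 6-joint arm with a two-finger parallel gripper is mounted at the origin on the work surface. World frame = base frame: x ahead of the robot, y to its left, z up, the work surface at z = 0. Lengths are in m, angles in rad, forces in N, time in s.
With the tool pointing down it reaches from about 0.275 to 0.775 m from the base axis. Payload 14.6 kg.
Tool frame: the origin (TCP) lies on the front face of the gripper's body, between the roots of the fingers; the fingertips stand arm.nose_length ahead of it and the grasp point (between the pads) lies 54 mm ahead of it (arm.nose_length is the distance from the TCP to the fingertips, in m); z points along the fingers, y is the line along which they close (so a half turn about z gives the same grasp; the last joint's range is limited). The gripper opens to 85 mm and grips with 20 to 120 N. Pads are 22 mm wide; open, the fingers measure 114 mm over their backs; the gripper's body (76 mm by 85 mm) begins 54 mm behind the grasp point. The pads swing forward as they close: fully open they stand 13 mm farther back than shut.
Start: joints at [-1.308, 0.263, -0.048, 1.259, 0, 1.415], TCP at [0.213, -0.48, 0.304] pointing down, gripper open.
Joint ranges: [-2.65, 2.65], [-0.89, 1.7], [-1.18, 1.37], [-2.13, 2.11], [-1.35, 1.29], [-3.14, 3.14]. Speed limits (rad/s): [1.89, 1.89, 2.57, 2.79, 3.14, 3.14].

## Interface

Orientations are given as a unit quaternion [w, x, y, z].
In Python, from plant import get_state, imaging, workorder, arm gives the robot as it stands. The module is installed in compiled form; this text tells all that it offers.
- The arm moves only by the tool servo_tool, never from a script. Its argument "moves" is a list that holds one entry, the list of rows, each a list of 7 numbers: the shift along the tool's x, y, z in mm, then the turn, a rotation vector about the tool's x, y, z in degrees, then the opening, from 0 (shut) to 1 (fully open). In form: [[[tx, ty, tz, wx, wy, wz, gripper], ...]]. A call has 1 to 8 rows; each row is the pose to reach, as a shift and turn from the pose commanded when the call began, along the tool's axes at that moment; what a row does not reach only later rows make up. A row lasts 1/8 s, in which the tool goes at most 62.5 mm and 10.7 degrees, less where a joint would pass 70% of its speed; a pose out of reach is approached as far as the arm can. A call with a gripper value outside its range is refused whole. The fingers move at their own pace and stop on an object; the grip force is fixed at half the most. Time passes only in rows, so rows that repeat a pose let the fingers close. It gives the time, the measured TCP pose, the force, the opening and the grip force at its end, in the units of the state.
- get_state(): the state, without advancing time (a new reading comes with each control period).
- imaging.camera(name): name is "side" or "top" or "wrist"; returns a dict with "img" (384x512x3 uint8, blue, green, red), "mtx" (3x3 intrinsics, pixels), "extrinsics" (4x4, takes a point from camera to world coordinates); the wrist camera has in their place "tool_from_camera" (4x4, takes a point from camera to tool coordinates, whose origin is the TCP and whose axes are the flange's). Camera axes: x right, y down, z forward; pixel columns grow to the right and rows downward; lengths in m; the calibration is good to about 2 mm. A picture is of the moment at which its call begins: read the wrist's pose just before it. There is no depth.
- workorder.hand_in(): hands the job in; it is judged then, once.
Trained networks look in a picture, given as the dict that the camera call returned (one of the last four; its "shot" number tells which), for a name from the list of things; names that differ only in an ending like _2 or _b are one class to them, and where a whole thing is asked for, a point or a joint stands for the part that bears it (a point fixed in the world has none). Each returns a list of dicts, best first, with "p" (0 to 1); they miss things now and then, are a little off and sometimes report something else, mostly with a low value. They report only what shows in the picture. A call takes as long as a camera call.
- imaging.spot_in(thing, picture): "extent" ([left, top, width, height] in pixels, round what is visible of it).
- imaging.trace(thing, picture): "region" (384x512 bool, what is visible of it) and "extent" ([left, top, width, height] in pixels, round what is visible of it).
- imaging.mark_of(thing, picture): "location" ([row, column] in pixels: a listed point, or the origin of a listed thing).
The state is a dict: "time_s": time; "joint_positions": joint angles; "dq": joint speeds; "effort": joint torques, N m; "tool_pos": TCP position; "tool_rot": TCP orientation; "contact_force": force on the tool from outside, world axes, zero at the start; "moment": the same for the moment, N m; "grip_width": opening from 0.0 (shut) to 1.0 (fully open); "grasp_force": force on a finger pad.
Only numpy, scipy, OpenCV 4.12 (cv2) and the standard library are available. Lean on these libraries where they do the work, as an engineer would, in place of code of your own. Each camera call takes 0.05 s, during which the arm holds its last target. There are 200 camera calls.

## Task

Of the four desk feet standing on the plywood board, one has been sawn off short and has no brass ferrule: take that one out and hold it up in the air in front of the inspection camera, sawn end pointing straight into the lens, centred on the lens, with the sawn end 100 mm from the glass. The camera looks up at a slant, so the foot has to be tipped to lie in line with it. Finish still holding the foot there, quite still; leave the other feet, the scraper, the tin and the sanding block where they are, and do not touch the camera or its stand.

Things in the scene. Friction and masses are not known exactly. Their poses are not given: they have to be found in the camera images.
- foot_short_mid (a point): the foot that was cut short: turned brown wood, round, only 67 mm tall (the good ones are 95), standing upright on the board, sawn end down, about 50 g; upper 34 mm a plain collar 36 mm across (grip it there), below it a taper to about 30 mm across at the flat sawn end; no ferrule. This point is its centre, half-way up (33.5 mm above the board); z runs along the foot from the sawn end to the top
- short_sole (a point): centre of the sawn end (underside) of the short foot; same axes
- short_top (a point): centre of the flat top of the short foot, 67 mm from the sawn end; same axes
- foot_a_mid (a point): a good desk foot: turned brown wood, round, 95 mm tall, standing upright on the board; upper 34 mm a plain collar 36 mm across, then tapering to 24 mm at the toe, with a brass ferrule round the toe; this point is its centre, half-way up (47.5 mm above the board)
- foot_b_mid (a point): a good desk foot: turned brown wood, round, 95 mm tall, standing upright on the board; upper 34 mm a plain collar 36 mm across, then tapering to 24 mm at the toe, with a brass ferrule round the toe; this point is its centre, half-way up (47.5 mm above the board)
- foot_c_mid (a point): a good desk foot: turned brown wood, round, 95 mm tall, standing upright on the board; upper 34 mm a plain collar 36 mm across, then tapering to 24 mm at the toe, with a brass ferrule round the toe; this point is its centre, half-way up (47.5 mm above the board)
- board: plywood board 250 x 250 x 6 mm, lying fixed on the desk, turned at random; origin at the centre of its underside, z up; the four feet stand on its top (6 mm above the desk) near the corners of a 120 mm square, which foot is where varies
- lens (a point): centre of the front glass of the inspection camera's lens. The camera looks along -x of this frame (out of the glass, up at a slant and roughly towards the robot); y is level, across the lens. The lens is a black barrel 34 mm across and 22 mm long on a grey box 56 x 52 x 46 mm, with a white ring light 62 mm across round it (its front 10 mm behind the glass)
- cam_tilt (a joint): tilt of the camera about its level pivot, 100 mm above the desk and 50 mm behind the glass: 0 is looking level, positive looks up; between 0.87 and 1.13 rad (50 to 65 degrees above level). Stiff by friction, not to be moved
- cam_stand: fixed stand of the camera: dark steel disc 110 mm across and a fork 76 mm wide, 110 mm high; origin at the centre of the disc's underside, z up; the camera faces -x of this frame
- scraper_grip (a point): scraper lying on the desk on the robot's side, 200 mm long, under 30 mm high; this point is on its handle
- tin: green tin, 72 mm across, 85 mm tall, standing on the far side; origin at the centre of its underside
- sander: sanding block, cork on a red plate, 104 x 66 x 34 mm, on the left; origin at the centre of its underside

How it is judged:
By the outcome, as a careful person would: the job done as asked, in the order asked, and still so for the second after the job is handed in, while the arm keeps its last pose, push and grip.
It also fails if it takes over 38 s, if anything falls off the work surface, if the arm or the gripper's body presses on something with over 40 N, if the wrist force passes 120 N, or if a joint passes its speed limit or range.

## Working session

There is one attempt and no reset: what is moved stays moved. The work goes in short steps, Python scripts to look and compute and a tool call to move; the robot and the scene stay as the last step left them, time stands still between calls to the robot, and variables do not carry over. Pictures are saved under pics/ and viewed, at most 10 in all, crops included, and the job is handed in when it is done.

Besides the shell and the picture viewer there is one more tool, called as name([rows], argument=value, ...), one row to a line, values as JSON. servo_tool: Moves the arm, as the interface text tells. Its arguments: {"type":"object","properties":{"moves":{"type":"array"}},"required":["moves"]}

```bash
mkdir -p pics; cat > h.py <<'E'
import numpy as np, cv2
from scipy.spatial.transform import Rotation as R
from plant import get_state, imaging, workorder, arm
def tool(s=None):
    s=s or get_state(); q=s["tool_rot"]; T=np.eye(4)
    T[:3,:3]=R.from_quat([q[1],q[2],q[3],q[0]]).as_matrix(); T[:3,3]=s["tool_pos"]; return T
def shot(name):
    T=tool(); p=imaging.camera(name)
    E=p["extrinsics"] if "extrinsics" in p else T@np.array(p["tool_from_camera"])
    return p,np.array(p["mtx"]),np.array(E)
def ray(px,K,E): # px=(col,row)
    d=E[:3,:3]@np.linalg.solve(K,[px[0],px[1],1.]); return E[:3,3],d/np.linalg.norm(d)
def atz(px,K,E,z):
    o,d=ray(px,K,E); return o+d*(z-o[2])/d[2]
def meet(rays):
    A=0;b=0
    for o,d in rays:
        P=np.eye(3)-np.outer(d,d); A=A+P; b=b+P@o
    x=np.linalg.solve(A,b); return x,[np.linalg.norm((np.eye(3)-np.outer(d,d))@(x-o)) for o,d in rays]
def proj(X,K,E):
    c=np.linalg.inv(E)@np.append(X,1); u=K@c[:3]; return u[:2]/u[2]
E
cat > a.py <<'E'
from h import *
print(arm.nose_length,get_state())
ims=[]
for n in ["side","top","wrist"]:
    p,K,E=shot(n); cv2.imwrite(f"pics/{n}0.png",p["img"]); print(n,np.round(E,3).tolist(),np.round(K,1).tolist())
    for t in ["foot_short_mid","short_sole","short_top","foot_a_mid","board","lens","cam_stand","cam_tilt","tin","sander","scraper_grip"]:
        try: print(t,[(round(m["p"],2),np.round(m["location"][::-1]).tolist()) for m in imaging.mark_of(t,p)[:5]])
        except Exception as e: print(t,e)
    ims.append(p["img"])
E
python3 a.py
```

```text
0.0726 {'time_s': 0.0, 'joint_positions': array([-1.30833256e+00,  2.63516863e-01, -4.89430258e-02,  1.25942457e+00,
        1.45184040e-06,  1.41547664e+00]), 'dq': array([ 0.00018611,  0.00022271, -0.00069343,  0.00045359, -0.00036891,
       -0.00044925]), 'effort': array([-1.99240021e-03, -6.37613511e+01,  3.84563148e+01,  1.39941898e-02,
       -1.62237425e-04,  8.22873972e-06]), 'tool_pos': array([ 0.21294191, -0.47964528,  0.30342597]), 'tool_rot': array([-5.43325079e-04,  9.78261199e-01,  2.07375817e-01, -2.84079487e-05]), 'contact_force': array([-0.30769807, -0.34719965,  0.30577812]), 'moment': array([-0.05791103,  0.02216065,  0.02220249]), 'grasp_force': 0.0, 'grip_width': 0.9994681454804244}
side [[-0.95, -0.182, 0.256, 0.354], [-0.314, 0.547, -0.776, 0.828], [0.001, -0.817, -0.576, 0.652], [0.0, 0.0, 0.0, 1.0]] [[377.3, 0.0, 255.8], [0.0, 377.3, 185.7], [0.0, 0.0, 1.0]]
foot_short_mid [(0.51, [287.0, 148.0])]
short_sole [(0.67, [204.0, 202.0]), (0.61, [291.0, 157.0])]
short_top [(0.55, [294.0, 136.0])]
foot_a_mid [(0.76, [328.0, 171.0])]
board [(0.76, [309.0, 168.0]), (
[... 890 characters left out ...]
0.0]), (0.57, [170.0, 156.0])]
cam_tilt it knows: board, cam_stand, foot_a_mid, foot_b_mid, foot_c_mid, foot_short_mid, lens, sander, scraper_grip, short_sole, short_top, tin
tin [(0.91, [270.0, 129.0])]
sander []
scraper_grip [(0.85, [199.0, 273.0])]
wrist [[0.407, -0.875, -0.264, 0.28], [-0.914, -0.389, -0.117, -0.45], [-0.0, 0.289, -0.957, 0.374], [0.0, 0.0, 0.0, 1.0]] [[344.6, 0.0, 259.1], [0.0, 344.6, 191.6], [0.0, 0.0, 1.0]]
foot_short_mid []
short_sole []
short_top []
foot_a_mid []
board []
lens []
cam_stand []
cam_tilt it knows: board, cam_stand, foot_a_mid, foot_b_mid, foot_c_mid, foot_short_mid, lens, sander, scraper_grip, short_sole, short_top, tin
tin []
sander []
scraper_grip []
```

View pics/side0.png

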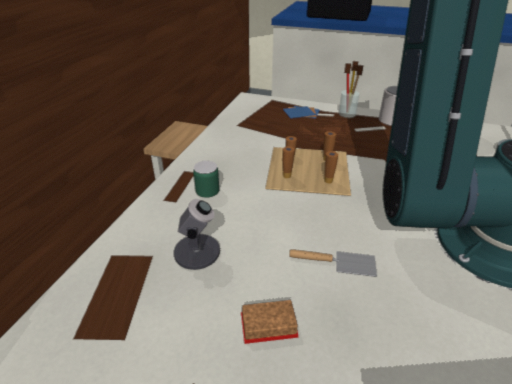

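View pics/top0.png

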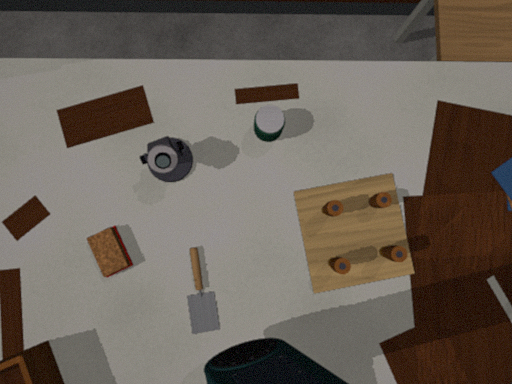

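The side view shows the camera at (200,215), tin at (206,178) and the four feet on the board around (290–330,150). In the top view the feet are at (335,208), (384,200), (340,266) and (398,253), and the lens is at about (162,160). Next I'll compute positions and zoom in on the feet and camera.

```bash
cat > b.py <<'E'
from h import *
S,Ks,Es=shot("side"); T,Kt,Et=shot("top")
a=cv2.resize(S["img"][120:200,255:360],None,fx=4,fy=4,interpolation=2); b=cv2.resize(S["img"][185:275,160:240],None,fx=4,fy=4,interpolation=2)
c=cv2.resize(T["img"][180:290,295:420],None,fx=3,fy=3,interpolation=2); d=cv2.resize(T["img"][125:195,130:205],None,fx=4,fy=4,interpolation=2)
W=np.zeros((770,800,3),np.uint8)
for im,y,x in ((a,0,0),(b,0,430),(c,370,0),(d,370,430)): W[y:y+im.shape[0],x:x+im.shape[1]]=im
cv2.imwrite("pics/z.png",cv2.resize(W,None,fx=.77,fy=.77,interpolation=cv2.INTER_AREA))
for n,p in(("side",S),("top",T)):
  for t in ["foot_a_mid","foot_short_mid"]:
    print(n,t,[(round(m["p"],2),np.round(m["extent"]).tolist()) for m in imaging.spot_in(t,p)])
for px in [(335,208),(384,200),(340,266),(398,253)]:
    X=atz(px,Kt,Et,.1); print(px,X.round(3), proj(X,Ks,Es).round())
    X=atz(px,Kt,Et,.073); print("  if short",X.round(3), proj(X,Ks,Es).round())
print("board",atz((354,233),Kt,Et,.006),"stand",atz((193,253),Ks,Es,0),atz((170,156),Kt,Et,0),"tin",atz((270,129),Kt,Et,0))
print("lens",meet([ray((203,204),Ks,Es),ray((160,161),Kt,Et)]))
E
python3 b.py
```

```text
side foot_a_mid [(0.82, [320.0, 153.0, 17.0, 30.0]), (0.7, [289.0, 250.0, 89.0, 27.0])]
side foot_short_mid []
top foot_a_mid [(0.55, [328.0, 256.0, 20.0, 18.0]), (0.29, [380.0, 244.0, 27.0, 18.0])]
top foot_short_mid [(0.56, [366.0, 193.0, 23.0, 12.0])]
(335, 208) [ 0.567 -0.122  0.1  ] [288. 149.]
  if short [ 0.568 -0.128  0.073] [288. 156.]
(384, 200) [ 0.584 -0.231  0.1  ] [291. 132.]
  if short [ 0.586 -0.241  0.073] [291. 138.]
(340, 266) [ 0.441 -0.13   0.1  ] [331. 155.]
  if short [ 0.438 -0.136  0.073] [332. 162.]
(398, 253) [ 0.468 -0.258  0.1  ] [329. 134.]
  if short [ 0.466 -0.268  0.073] [329. 140.]
board [ 0.51079609 -0.18814363  0.006     ] stand [0.69832535 0.26217026 0.        ] [0.70050681 0.26049557 0.        ] tin [0.76900361 0.01389271 0.        ]
lens (array([0.66299771, 0.25225519, 0.14965004]), [np.float64(0.0006874624277833127), np.float64(0.000687462427783271)])
```

View pics/z.png

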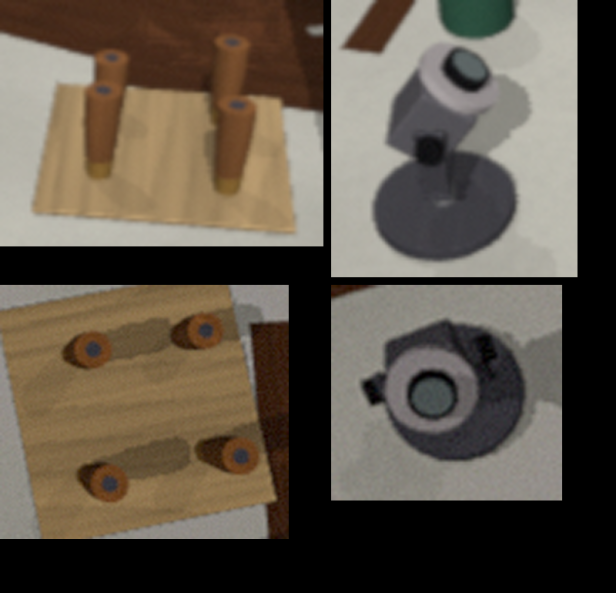

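The far-left foot's top, at side pixel (291,138.5), matches only the "if short" height, so the short foot is at about (0.586,-0.241). Its two neighbours show brass ferrules. I'll move above it for a closer look.

servo_tool([
  [[438,-67,40,0,0,0,1],[438,-67,40,0,0,0,1],[438,-67,40,0,0,0,1],[438,-67,40,0,0,0,1],[438,-67,40,0,0,0,1],[438,-67,40,0,0,0,1],[438,-67,40,0,0,0,1],[438,-67,40,0,0,0,1]],
])

```text
time_s: 2.95
tool_pos: [0.5885, -0.2385, 0.2628]
tool_rot: [-0.0, 0.978, 0.209, -0.0]
contact_force: [-0.3, 0.4, 0.0]
grip_width: 0.999
grasp_force: 0.0
```

```bash
cat > c.py <<'E'
from h import *
s=get_state(); print(s["time_s"],tool(s).round(4).tolist(),s["joint_positions"].round(2))
p,K,E=shot("wrist"); cv2.imwrite("pics/w1.png",p["img"])
print(np.round(p["tool_from_camera"],4).tolist())
for t,z in [("foot_short_mid",.0395),("short_top",.073),("short_sole",.006),("foot_a_mid",.0535)]:
    for m in imaging.mark_of(t,p): print(t,round(m["p"],2),np.round(m["location"][::-1]),atz(m["location"][::-1],K,E,z).round(4))
for m in imaging.spot_in("foot_short_mid",p): print(m["p"],m["extent"])
E
python3 c.py
```

```text
2.95 [[0.9125, 0.4091, -0.0006, 0.5885], [0.4091, -0.9125, 0.0008, -0.2385], [-0.0003, -0.001, -1.0, 0.2628], [0.0, 0.0, 0.0, 1.0]] [-0.51  0.47  0.16  1.26  0.    2.21]
[[0.0009, -0.9574, -0.2889, 0.0735], [1.0, 0.001, -0.0, -0.0006], [0.0003, -0.2889, 0.9574, -0.0703], [0.0, 0.0, 0.0, 1.0]]
short_top 0.81 [261. 190.] [ 0.5853 -0.2407  0.073 ]
short_top 0.23 [261. 176.] [ 0.5958 -0.2359  0.073 ]
short_top 0.16 [226. 305.] [ 0.4772 -0.2557  0.073 ]
short_sole 0.8 [263. 167.] [ 0.589  -0.2413  0.006 ]
foot_a_mid 0.85 [ 92. 276.] [ 0.4421 -0.1358  0.0535]
0.67 [239.1, 152.1, 46.3, 58.1]
0.42 [41.3, 240.5, 81.0, 82.6]
```

View pics/w1.png

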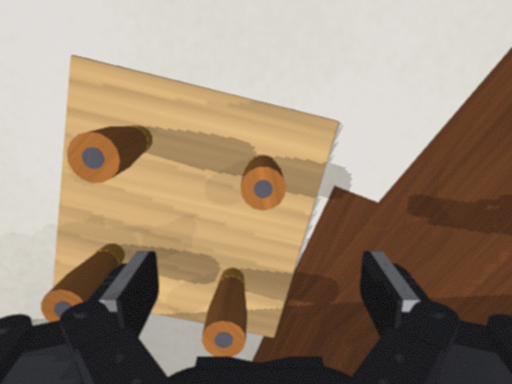

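The wrist view shows the short foot at (263,188), with no ferrule and clear of its neighbours. Its position is (0.587,-0.241), and it stands within reach of the open fingers. I'll descend and grip.

servo_tool([
  [[-2,2,60,0,0,0,1],[-2,2,115,0,0,0,1],[-2,2,155,0,0,0,1],[-2,2,155,0,0,0,1],[-2,2,155,0,0,0,0],[-2,2,155,0,0,0,0],[-2,2,155,0,0,0,0],[-2,2,155,0,0,0,0]],
])

```text
time_s: 4.25
tool_pos: [0.5857, -0.2439, 0.1104]
tool_rot: [0.001, 0.978, 0.207, 0.001]
contact_force: [-2.1, 0.6, 9.0]
grip_width: 0.404
grasp_force: 58.8
```

servo_tool([
  [[0,0,-60,0,0,0,0],[0,0,-120,0,0,0,0],[20,-50,-160,0,0,-5,0],[38,-110,-180,0,0,-14,0],[56,-170,-200,0,0,-23,0],[74,-230,-220,0,0,-32,0],[92,-290,-245,0,0,-41,0],[110,-345,-270,0,0,-50,0]],
])

```text
time_s: 5.25
tool_pos: [0.5468, 0.1004, 0.3727]
tool_rot: [0.0, 0.797, 0.603, 0.0]
contact_force: [1.4, -0.7, -1.3]
grip_width: 0.405
grasp_force: 60.0
```

```bash
cat > d.py <<'E'
from h import *
import sys
s=get_state(); T=tool(s); print(s["time_s"],T.round(4).tolist(),s["joint_positions"].round(2),s["grip_width"],s["grasp_force"])
p,K,E=shot("wrist"); cv2.imwrite(sys.argv[1],p["img"])
for t in ["lens","cam_stand","short_sole"]:
    for m in imaging.mark_of(t,p): 
        px=m["location"][::-1]; print(t,round(m["p"],2),np.round(px,1),atz(px,K,E,.142).round(4) if t=="lens" else atz(px,K,E,0).round(4))
print("lens px",proj([.663,.252,.142],K,E))
E
python3 d.py pics/w2.png
```

```text
5.25 [[0.2717, 0.9624, 0.0009, 0.5468], [0.9624, -0.2717, 0.0, 0.1004], [0.0003, 0.0009, -1.0, 0.3727], [0.0, 0.0, 0.0, 1.0]] [0.03 0.31 0.2  1.46 0.   1.88] 0.4051520303747727 60.03502978943288
lens 0.51 [439.3 162.4] [0.7038 0.067  0.142 ]
short_sole 0.68 [261.  223.4] [ 0.5207 -0.0017  0.    ]
lens px [353.70854934 -56.27185493]
```

```bash
cat >> h.py <<'E'
def plan(lens,d,gap,reach=.104,roll=0):
    """tool-frame shift (mm), rotvec (deg) bringing the sole to lens+gap*d, foot along d"""
    T=tool(); d=np.array(d)/np.linalg.norm(d); z=T[:3,2]
    ax=np.cross(z,-d); s=np.linalg.norm(ax); a=np.arctan2(s,z@-d)
    Rt=R.from_rotvec(d*np.radians(-roll))*R.from_rotvec(ax/s*a)*R.from_matrix(T[:3,:3])
    X=np.array(lens)+(gap+reach)*d
    sh=T[:3,:3].T@(X-T[:3,3])*1000; rv=np.degrees((R.from_matrix(T[:3,:3]).inv()*Rt).as_rotvec())
    print("target",X.round(4),"shift",sh.round(1),"rot",rv.round(2))
E
python3 -c "
from h import *
plan([.663,.252,.142],[-.517,-.169,.839],.2)
plan([.663,.252,.142],[-.517,-.169,.839],.2,roll=-20)"
```

```text
target [0.5058 0.2006 0.3971] shift [ 85.8 -67.8 -25.1] rot [-27.22  18.44   0.  ]
target [0.5058 0.2006 0.3971] shift [ 85.8 -67.8 -25.1] rot [-30.16  13.5  -19.45]
```

servo_tool([
  [[86,-68,-25,-9,6,0,0],[86,-68,-25,-18,12,0,0],[86,-68,-25,-27,18,0,0],[86,-68,-25,-27,18,0,0],[86,-68,-25,-27,18,0,0]],
])

```text
time_s: 6.08
tool_pos: [0.5065, 0.1989, 0.3965]
tool_rot: [0.092, 0.768, 0.577, 0.262]
contact_force: [-0.4, 0.7, -0.1]
grip_width: 0.403
grasp_force: 60.1
```

```bash
python3 d.py pics/w3.png
```

```text
6.075 [[0.197, 0.8378, 0.5093, 0.5065], [0.9346, -0.3174, 0.1606, 0.1989], [0.2962, 0.4443, -0.8455, 0.3965], [0.0, 0.0, 0.0, 1.0]] [ 0.2  -0.04 -0.3   0.75  0.05  2.07] 0.40270754423232463 60.11370895430446
lens 0.56 [259.3 156.2] [0.6605 0.2497 0.142 ]
cam_stand 0.75 [232.1 160.1] [ 0.6891  0.2545 -0.    ]
short_sole 0.9 [260.7 222.2] [0.7008 0.15   0.    ]
lens px [260.52480891 153.58686274]
```

View pics/w3.png

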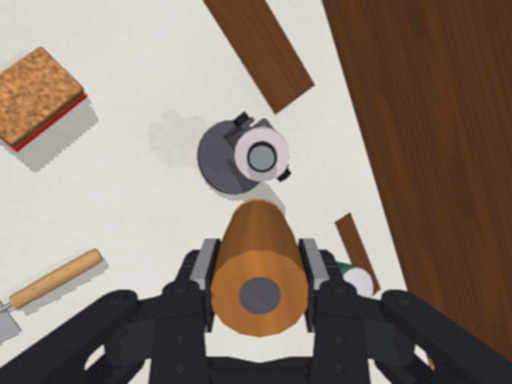

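The wrist view shows the foot held firmly, the lens at (261,157), the ring light round it, and the stand disc centre near (232,158). Next I'll zoom in to fit the circles.

```bash
cat > e.py <<'E'
from h import *
im=[]
for n in ["wrist","side","top"]:
    p,K,E=shot(n); np.savez(f"v_{n}.npz",img=p["img"],K=K,E=E)
    tr=imaging.trace("lens",p); print(n,[(round(t["p"],2),t["extent"]) for t in tr])
    tr=imaging.trace("cam_stand",p); print(n,[(round(t["p"],2),t["extent"]) for t in tr])
    c={"wrist":(250,158),"side":(198,225),"top":(165,160)}[n]
    r=50 if n=="wrist" else 38
    im.append(cv2.resize(p["img"][c[1]-r:c[1]+r,c[0]-r:c[0]+r],(400,400) if n=="wrist" else (200,200),interpolation=2))
cv2.imwrite("pics/z3.png",np.hstack([im[0],np.vstack(im[1:])]))
E
python3 e.py
```

```text
wrist [(0.73, [234.5, 117.0, 53.1, 65.6])]
wrist [(0.76, [198.3, 115.7, 94.2, 81.4])]
side [(0.85, [176.9, 194.7, 36.7, 39.4])]
side [(0.74, [170.9, 198.2, 48.0, 70.0]), (0.64, [281.7, 146.8, 13.6, 30.5])]
top [(0.55, [144.8, 132.3, 32.4, 38.8])]
top [(0.8, [141.4, 136.2, 50.5, 47.5])]
```

View pics/z3.png

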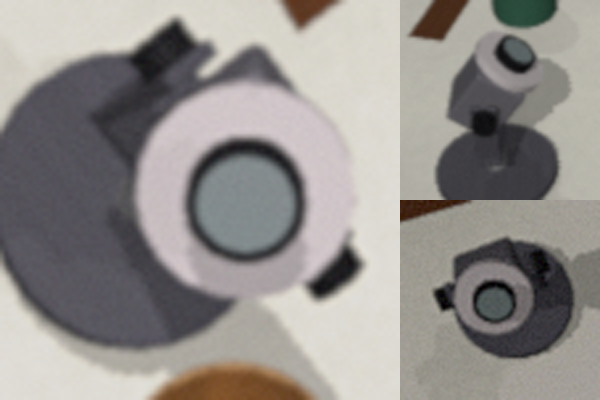

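```bash
cat > f.py <<'E'
from h import *
from scipy.optimize import least_squares
V={n:np.load(f"v_{n}.npz") for n in("wrist","side","top")}
def uv(n,X): return proj(X,V[n]["K"],V[n]["E"])
O=[("wrist","g",261.5,158.7),("wrist","r",260.6,155.5),("wrist","k+",241.3,120.5),("wrist","k-",283.8,176.8),
("top","g",162.7,160.4),("top","r",162.7,159.1),("top","k-",180.6,145.6),("top","k+",144.1,158.9),
("side","g",204.1,207.2),("side","r",201.4,210.6)]
def geo(q):
    x,y,ps,t,w=q[:5]; P=np.array([x,y,.1]); d=np.array([-np.cos(ps)*np.cos(t),-np.sin(ps)*np.cos(t),np.sin(t)])
    a=np.array([-np.sin(ps),np.cos(ps),0]); return {"g":P+.05*d,"r":P+.04*d,"k+":P-w*a,"k-":P+w*a},d
def res(q,full=0):
    G,d=geo(q); L=[]
    for n,k,u,v in O:
        b=q[5:7] if n=="top" else q[7:9] if n=="side" else [0,0]
        kk=k if n!="flip" else k
        L.append(uv(n,G[kk])-[u,v]-np.array(b))
    L=np.array(L)
    return L if full else np.r_[L.ravel(),np.array(q[5:9])/1.0]
best=None
for w0 in(.04,-.04):
    s=least_squares(res,[.69,.255,.3,1.,w0,0,0,0,0],loss="soft_l1")
    if best is None or s.cost<best.cost: best=s
q=best.x; C=np.linalg.inv(best.jac.T@best.jac); G,d=geo(q)
print(best.cost,q.round(4),np.degrees(q[2:4]),"sd",np.degrees(np.sqrt(np.diag(C))[2:4]))
for o,r in zip(O,res(q,1)): print(o[:2],r.round(2))
print("lens",G["g"],"d",d)
w=V["wrist"]
for k,z in(("k+",.1),("k-",.1)):
    for n in("wrist","top"):
        o=[o for o in O if o[0]==n and o[1]==k][0]; print(n,k,atz(o[2:],w["K"] if n=="wrist" else V[n]["K"],V[n]["E"],z).round(4))
E
python3 f.py
```

```text
3.2878511644927784 [ 0.6909  0.2574  0.3515  0.9575 -0.0434  0.2524  0.0393  0.1862 -1.1176] [20.13727627 54.86303032] sd [1.16955084 1.59152105]
('wrist', 'g') [-0.04 -0.1 ]
('wrist', 'r') [1.04 0.94]
('wrist', 'k+') [-0.02 -0.6 ]
('wrist', 'k-') [-1.61 -0.66]
('top', 'g') [0.15 0.56]
('top', 'r') [ 0.06 -0.  ]
('top', 'k-') [ 0.48 -0.23]
('top', 'k+') [-0.43 -0.23]
('side', 'g') [-0.08 -0.21]
('side', 'r') [ 0.28 -0.63]
lens [0.66384191 0.24746666 0.14088893] d [-0.54035097 -0.1981391   0.81777853]
wrist k+ [0.6757 0.2974 0.1   ]
top k+ [0.6755 0.2977 0.1   ]
wrist k- [0.7077 0.2151 0.1   ]
top k- [0.7054 0.2183 0.1   ]
```

```bash
python3 -c "
from h import *
d=np.array([-.5404,-.1981,.8178]); x=tool()[:3,0]; x=x-d*(x@d)
plan(np.array([.6638,.2475,.1409])-.0735*x,d,.27,reach=-.0703)"
```

```text
target [0.5435 0.1399 0.2795] shift [-83.7  -1.8 107.9] rot [-1.42  2.68 -0.  ]
```

servo_tool([
  [[-40,-1,40,-1.4,2.7,0,0],[-84,-2,70,-1.4,2.7,0,0],[-84,-2,108,-1.4,2.7,0,0],[-84,-2,108,-1.4,2.7,0,0],[-84,-2,108,-1.4,2.7,0,0]],
])

```text
time_s: 7.35
tool_pos: [0.5433, 0.1399, 0.2803]
tool_rot: [0.088, 0.759, 0.576, 0.289]
contact_force: [0.4, 1.0, 0.6]
grip_width: 0.404
grasp_force: 60.1
```

```bash
cat > g.py <<'E'
from h import *
s=get_state(); print(s["time_s"],s["grasp_force"],s["contact_force"])
p,K,E=shot("wrist"); np.savez("v_w2.npz",img=p["img"],K=K,E=E)
u=proj([.6638,.2475,.1409],K,E); print("pred lens",u)
x,y=int(u[0])-75,max(0,int(u[1])-75); print("origin",x,y)
c=p["img"][y:y+150,x:x+150]; cv2.imwrite("pics/z4.png",cv2.resize(c,(600,600),interpolation=2))
print([ (m["p"],m["location"][::-1]) for t in("lens","cam_stand") for m in imaging.mark_of(t,p)])
E
python3 g.py
```

```text
7.35 60.10648277588189 [0.35879081 0.96190992 0.55332428]
pred lens [259.14009079  89.37273078]
origin 184 14
[(0.88, [259.6, 89.2]), (0.97, [217.0, 122.3])]
```

View pics/z4.png

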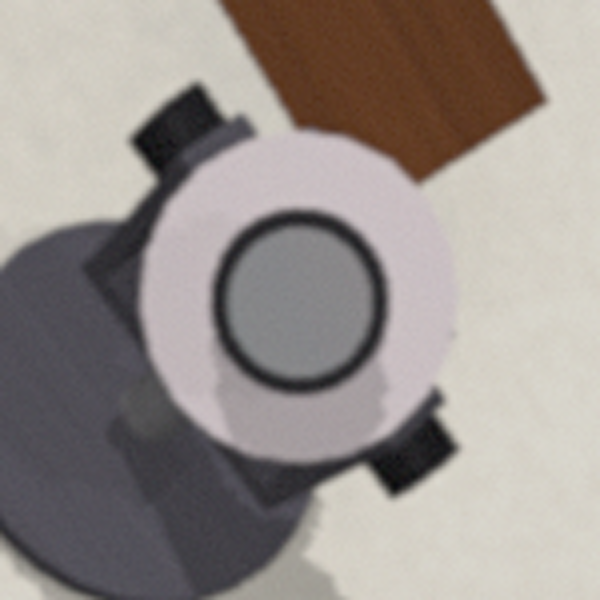

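The near-axial view shows the barrel circle centred at crop (300,302) and the ring at (298,296.5). The knob ends are at (165,112) and (425,472). I'll refit with projected circle extents.

```bash
cat > k.py <<'E'
from h import *
from scipy.optimize import least_squares
V={n:np.load(f"v_{n}.npz") for n in("wrist","side","top","w2")}
V={n:(v["K"],v["E"]) for n,v in V.items()}
def c4(l,r,t,b,ox,oy,s): return np.array([l/s+ox,r/s+ox,t/s+oy,b/s+oy])
C=[("w2",.05,.017,c4(211,389,210,394,184,14,4)),("w2",.04,.031,c4(139,457,129,464,184,14,4)),
("wrist",.04,.031,c4(133,352,80,300,200,108,4))]
P=[("wrist","g",261.5,158.7),("top","g",162.7,160.4),("side","g",204.1,207.2)]
Kn=[("w2",(165,112),(425,472),184,14,4)]
def geo(q):
    x,y,ps,t=q[:4]; Pv=np.array([x,y,.1]); d=np.array([-np.cos(ps)*np.cos(t),-np.sin(ps)*np.cos(t),np.sin(t)])
    return Pv,d,np.array([-np.sin(ps),np.cos(ps),0]),np.array([np.cos(ps)*np.sin(t),np.sin(ps)*np.sin(t),np.cos(t)])
A=np.linspace(0,2*np.pi,73)
def parts(q):
    Pv,d,a,b=geo(q); w=q[4]; bias={"top":q[5:7],"side":q[7:9],"wrist":q[9:11],"w2":[0,0]}; o={}
    for i,(n,h,r,m) in enumerate(C):
        u=np.array([proj(Pv+h*d+r*(np.cos(x)*a+np.sin(x)*b),*V[n]) for x in A])+bias[n]
        e=np.array([u[:,0].min(),u[:,0].max(),u[:,1].min(),u[:,1].max()])-m
        o[f"circ{i}"]=np.array([e[0]+e[1],e[2]+e[3],.5*(e[1]-e[0]),.5*(e[3]-e[2])])/2/.4
    for n,k,u,v in P: o[n+k]=(proj(Pv+.05*d,*V[n])+bias[n]-[u,v])/.7
    for n,k1,k2,ox,oy,s in Kn:
        o["kn"]=np.r_[proj(Pv+w*a,*V[n])-np.array(k1)/s-[ox,oy],proj(Pv-w*a,*V[n])-np.array(k2)/s-[ox,oy]]/KW
    o["b"]=np.array(q[5:11])/1.; return o
f=lambda q:np.concatenate(list(parts(q).values()))
for KW in(.6,50):
    s=least_squares(f,[.691,.257,.35,.96,.045]+[0]*6); q=s.x; Cv=np.linalg.pinv(s.jac.T@s.jac)
    Pv,d,a,b=geo(q); print(KW,s.cost,q.round(4),"deg",np.degrees(q[2:4]).round(2),"sd",np.degrees(np.sqrt(np.diag(Cv))[2:4]).round(2),"lens",(Pv+.05*d).round(4),"d",d.round(4))
    for k,v in parts(q).items(): print("  ",k,v.round(2))
E
python3 k.py
```

```text
0.6 3.4707583993314732 [ 0.6907  0.258   0.3772  0.9483  0.0481 -0.3596 -0.5095 -0.1862  0.8543
 -0.4752 -0.281 ] deg [21.61 54.33] sd [0.45 0.54] lens [0.6636 0.2472 0.1406] d [-0.5421 -0.2148  0.8124]
   circ0 [-0.46 -0.16  0.38  0.64]
   circ1 [ 0.77  0.1  -0.06 -0.59]
   circ2 [ 0.82  0.17  0.14 -0.96]
   wristg [-1.11 -0.1 ]
   topg [0.25 0.36]
   sideg [ 0.13 -0.6 ]
   kn [-0.19 -0.21 -0.44 -0.09]
   b [-0.36 -0.51 -0.19  0.85 -0.48 -0.28]
50 2.6783271186232436 [ 0.6892  0.2586  0.4226  0.9696  0.0479 -0.3845 -0.5376 -0.2528  1.0278
 -0.3662 -0.3648] deg [24.21 55.55] sd [2.94 1.59] lens [0.6634 0.247  0.1412] d [-0.5159 -0.232   0.8246]
   circ0 [ 0.03 -0.11  0.43  0.71]
   circ1 [-0.06 -0.18  0.02 -0.45]
   circ2 [ 0.56  0.14  0.19 -0.96]
   wristg [-0.72  0.01]
   topg [0.27 0.38]
   sideg [ 0.18 -0.72]
   kn [-0.07  0.02 -0.01 -0.04]
   b [-0.38 -0.54 -0.25  1.03 -0.37 -0.36]
```

```bash
cat > m.py <<'E'
from h import *
def foot():
    p=imaging.camera("wrist"); K=np.array(p["mtx"]); E=np.array(p["tool_from_camera"])
    for t,z in(("short_top",.0374),("short_sole",.1044),("foot_short_mid",.0709)):
        for m in imaging.mark_of(t,p)[:1]: px=m["location"][::-1]; print(t,round(m["p"],2),px,"tool xyz",(atz(px,K,E,z)*1000).round(1))
    img=p["img"]; hsv=cv2.cvtColor(img,cv2.COLOR_BGR2HSV)
    M=cv2.inRange(hsv,(3,110,30),(20,255,255)); M[:150]=0; M[:,:190]=0;M[:,330:]=0
    for r in range(195,300,10):
        c=np.where(M[r])[0]; print(r,(c.min(),c.max(),(c.min()+c.max())/2) if len(c) else None,end="; ")
    print("top row",np.where(M[:,250:270].sum(1)>255*10)[0][:1])
    for z,x in((.1044,0.),(.1044,.015),(.1044,.0175),(.1044,-.015)):
        c=np.linalg.inv(E)@[x,0,z,1]; u=K@c[:3]; print("proj sole pt x=",x,(u[:2]/u[2]).round(1))
foot()
plan([.6635,.2472,.1407],[-.538,-.215,.815],.16,reach=.1044)
plan([.6635,.2472,.1407],[-.538,-.215,.815],.10,reach=.1044)
E
python3 m.py
```

```text
short_top 0.85 [256.8, 295.5] tool xyz [ 2.7 -1.  37.4]
short_sole 0.86 [261.8, 223.1] tool xyz [  3.6   1.2 104.4]
foot_short_mid 0.71 [255.4, 249.4] tool xyz [ 4.4 -1.9 70.9]
195 None; 205 (np.int64(241), np.int64(274), np.float64(257.5)); 215 (np.int64(234), np.int64(282), np.float64(258.0)); 225 (np.int64(230), np.int64(287), np.float64(258.5)); 235 (np.int64(225), np.int64(292), np.float64(258.5)); 245 (np.int64(219), np.int64(295), np.float64(257.0)); 255 (np.int64(217), np.int64(300), np.float64(258.5)); 265 (np.int64(215), np.int64(303), np.float64(259.0)); 275 (np.int64(213), np.int64(306), np.float64(259.5)); 285 (np.int64(210), np.int64(308), np.float64(259.0)); 295 (np.int64(210), np.int64(308), np.float64(259.0)); top row [200]
proj sole pt x= 0.0 [259.6 229.2]
proj sole pt x= 0.015 [259.6 203.3]
proj sole pt x= 0.0175 [259.6 198.8]
proj sole pt x= -0.015 [259.5 254.1]
target [0.5212 0.1904 0.3562] shift [ 68.8   1.3 -64.2] rot [0.37 0.88 0.  ]
target [0.5535 0.2033 0.3073] shift [69.8  0.9 -4.3] rot [0.37 0.88 0.  ]
```

servo_tool([
  [[20,0.5,-10,0.4,0.9,0,0],[40,0.7,-8,0.4,0.9,0,0],[55,0.9,-6,0.4,0.9,0,0],[64,0.9,-4.3,0.4,0.9,0,0],[67.4,0.9,-4.3,0.4,0.9,0,0],[67.4,0.9,-4.3,0.4,0.9,0,0],[67.4,0.9,-4.3,0.4,0.9,0,0],[67.4,0.9,-4.3,0.4,0.9,0,0]],
])

```text
time_s: 8.7
tool_pos: [0.5531, 0.2006, 0.3058]
tool_rot: [0.081, 0.758, 0.578, 0.293]
contact_force: [0.9, -0.4, -0.5]
grip_width: 0.403
grasp_force: 60.1
```

```bash
cat > n.py <<'E'
from h import *
s=get_state(); T=tool(s); L=np.array([.6635,.2472,.1407]); d=np.array([-.538,-.215,.815]); d/=np.linalg.norm(d)
print(s["time_s"],s["grasp_force"],s["joint_positions"].round(2),"axis err deg",np.degrees(np.arccos(-T[:3,2]@d)))
S=T[:3,3]+T[:3,:3]@[.0024,0,.1044]; tp=T[:3,3]+T[:3,:3]@[.0024,0,.0374]
g=S-L; print("gap",g@d,"lateral mm",(g-d*(g@d))*1000)
ims=[]
for n in("side","top","wrist"):
    p,K,E=shot(n)
    for nm,X in(("lens",L),("short_sole",S),("short_top",tp)):
        u=proj(X,K,E); print(n,nm,"pred",u.round(1),[(round(m["p"],2),np.round(m["location"][::-1],1).tolist()) for m in imaging.mark_of(nm,p)[:2]])
    if n!="wrist":
        c=proj((L+S)/2,K,E).astype(int); ims.append(cv2.resize(p["img"][max(0,c[1]-55):c[1]+55,c[0]-50:c[0]+50],(400,440),interpolation=2)); print("origin",c-[50,55])
cv2.imwrite("pics/z5.png",np.hstack(ims))
E
python3 n.py
```

```text
8.7 60.11087413877249 [ 0.16  0.06 -0.48  0.43  0.12  2.04] axis err deg 0.06464991735683359
gap 0.09959585236491857 lateral mm [-0.33409385 -0.50799128 -0.3545529 ]
side lens pred [204.4 205.9] [(0.62, [203.9, 203.2]), (0.53, [285.0, 163.2])]
side short_sole pred [229.7 174. ] [(0.69, [325.5, 145.7])]
side short_top pred [248.1 150.5] [(0.79, [248.1, 147.0])]
origin [166 135]
top lens pred [163.2 161.2] [(0.86, [159.4, 159.1])]
top short_sole pred [165.5 182.2] [(0.67, [174.0, 157.4]), (0.66, [163.8, 182.2])]
top short_top pred [167.1 199.1] [(0.52, [166.6, 195.8]), (0.24, [268.9, 130.0])]
origin [114 116]
wrist lens pred [260.  178.6] [(0.78, [259.5, 175.8])]
wrist short_sole pred [259.7 225.8] [(0.69, [259.2, 223.3])]
wrist short_top pred [259.9 297.1] [(0.89, [255.7, 294.7])]
```

View pics/z5.png

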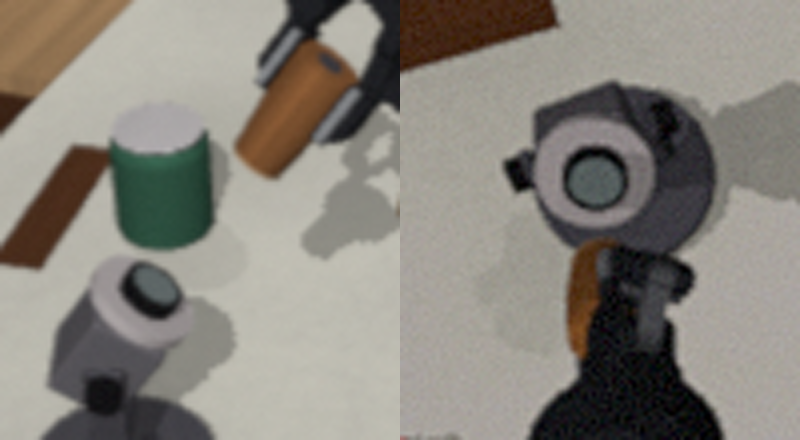

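The side crop shows the sole at about (230,176) and the lens glass at (204.7,206.2), in line and matching the prediction. The computed gap is 99.6 mm and the axis error is about 0.1°. The arm is still, so I'm handing in.

```bash
python3 -c "
from h import *
s=get_state(); print(abs(s['dq']).max(),s['grasp_force']); print(workorder.hand_in())"
```

```text
0.0013169733394574662 60.110749304294586
the job is handed in; nothing more can be done
None
```

The short foot is held in front of the inspection camera, sawn end in line with the lens and about 100 mm from the glass by my measurement (99.6 mm, under 1 mm off centre). The arm was still and I handed the job in at about 9 s; no verdict came back.

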